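Find the swab tin with the loose massager ball

TASK

The steel ball of the face massager has been shut away in one of the three closed tins on the bamboo tray. Starting with the tin on your left, then the middle one, then the right one, lift each clear of the tray above its own place, shake it by rocking it at least 30 degrees over and back level in the air, and set every silent tin back standing where it stood. Finish with the one that rattles in your grip, held still and level a hand's height above the counter with its centre beyond the middle of the tray's far edge, as if handing it over; do not put it down or let go, and leave the other things on the counter alone.

Things in the scene. Friction and masses are not known exactly. Their poses are not given: they have to be found in the camera images.
- tin_a_mid (a point): Centre (30 above the underside) of one of three identical closed aluminium tins standing on the tray: 110 (its x) x 56 (its y) x 60 high, 370 to 430 g in all, lid sealed; z up, x along its length. Which name stands left, middle or right changes every time. Grasp across the 56 mm width near the centre, firmly (30 N or so)
- tin_b_mid (a point): Centre (30 above the underside) of one of three identical closed aluminium tins standing on the tray: 110 (its x) x 56 (its y) x 60 high, 370 to 430 g in all, lid sealed; z up, x along its length. Which name stands left, middle or right changes every time. Grasp across the 56 mm width near the centre, firmly (30 N or so)
- tin_c_mid (a point): Centre (30 above the underside) of one of three identical closed aluminium tins standing on the tray: 110 (its x) x 56 (its y) x 60 high, 370 to 430 g in all, lid sealed; z up, x along its length. Which name stands left, middle or right changes every time. Grasp across the 56 mm width near the centre, firmly (30 N or so)
- tray_top (a point): Centre of the top face of the flat bamboo tray board, 160 (its x) x 480 (its y) x 12 thick, fixed to the counter; x points away from the robot to the far edge, 80 from this point, y to the robot's left, z up. The three tins stand on it in a row along y, about 160 apart, each with its length along the tray's x to within about 2 degrees
- tin_a: Whole tin of that name, origin at the centre of its underside. In exactly one of the three a steel ball (40 across, 260 g) rolls freely over the whole inside length of 102; rock that tin end over end (about its y): the ball runs to the low end and knocks, moving its centre up to 31 off the middle (0.08 Nm either way). In the other two nothing moves
- tin_b: Whole tin of that name, origin at the centre of its underside. In exactly one of the three a steel ball (40 across, 260 g) rolls freely over the whole inside length of 102; rock that tin end over end (about its y): the ball runs to the low end and knocks, moving its centre up to 31 off the middle (0.08 Nm either way). In the other two nothing moves
- tin_c: Whole tin of that name, origin at the centre of its underside. In exactly one of the three a steel ball (40 across, 260 g) rolls freely over the whole inside length of 102; rock that tin end over end (about its y): the ball runs to the low end and knocks, moving its centre up to 31 off the middle (0.08 Nm either way). In the other two nothing moves
- tweezer: steel tweezer, 95 x 10 x 8 high, lying on the tray between the left and the middle tin, along the tray's x; leave alone. Origin at the centre of its underside
- soap_dish: grey soap dish with a white soap, 100 x 135 x 37 high, on the counter to the left of the tray; leave alone. Origin at the centre of its underside
- tumbler: white tumbler with a toothbrush, 72 across, with the brush 190 high, to the right of the tray; leave alone. Origin at the centre of its underside
- nail_brush: wooden nail brush, 85 x 40 x 30 high, to the right of the tray; leave alone. Origin at the centre of its underside
Not all that is in view belongs to the job. Leave any yellow look-alike of the tin_c alone.

How it is judged:
On the way, in this order (a step that is already met when the one before it is completed fails the run):
1. the tin that stands left is held clear of the tray above its place and rocked over by more than 23 degrees (((height (world z) of tin_a_mid above 0.065 m and contact force between the fingers and tin_a above 0.5 N and y of tin_a_mid in the frame of tray_top above 0.08 m and angle between tin_a_mid's own z axis and vertical above 0.4 rad) or (height (world z) of tin_b_mid above 0.065 m and contact force between the fingers and tin_b above 0.5 N and y of tin_b_mid in the frame of tray_top above 0.08 m and angle between tin_b_mid's own z axis and vertical above 0.4 rad) or (height (world z) of tin_c_mid above 0.065 m and contact force between the fingers and tin_c above 0.5 N and y of tin_c_mid in the frame of tray_top above 0.08 m and angle between tin_c_mid's own z axis and vertical above 0.4 rad))), for 0.02 s.
2. still in the air, the left tin comes back level (((height (world z) of tin_a_mid above 0.065 m and contact force between the fingers and tin_a above 0.5 N and y of tin_a_mid in the frame of tray_top above 0.08 m and angle between tin_a_mid's own z axis and vertical below 0.15 rad) or (height (world z) of tin_b_mid above 0.065 m and contact force between the fingers and tin_b above 0.5 N and y of tin_b_mid in the frame of tray_top above 0.08 m and angle between tin_b_mid's own z axis and vertical below 0.15 rad) or (height (world z) of tin_c_mid above 0.065 m and contact force between the fingers and tin_c above 0.5 N and y of tin_c_mid in the frame of tray_top above 0.08 m and angle between tin_c_mid's own z axis and vertical below 0.15 rad))), for 0.02 s.
3. the tin that stands middle is held clear of the tray above its place and rocked over by more than 23 degrees (((height (world z) of tin_a_mid above 0.065 m and contact force between the fingers and tin_a above 0.5 N and y of tin_a_mid in the frame of tray_top between -0.08 and 0.08 m and angle between tin_a_mid's own z axis and vertical above 0.4 rad) or (height (world z) of tin_b_mid above 0.065 m and contact force between the fingers and tin_b above 0.5 N and y of tin_b_mid in the frame of tray_top between -0.08 and 0.08 m and angle between tin_b_mid's own z axis and vertical above 0.4 rad) or (height (world z) of tin_c_mid above 0.065 m and contact force between the fingers and tin_c above 0.5 N and y of tin_c_mid in the frame of tray_top between -0.08 and 0.08 m and angle between tin_c_mid's own z axis and vertical above 0.4 rad))), for 0.02 s.
4. still in the air, the middle tin comes back level (((height (world z) of tin_a_mid above 0.065 m and contact force between the fingers and tin_a above 0.5 N and y of tin_a_mid in the frame of tray_top between -0.08 and 0.08 m and angle between tin_a_mid's own z axis and vertical below 0.15 rad) or (height (world z) of tin_b_mid above 0.065 m and contact force between the fingers and tin_b above 0.5 N and y of tin_b_mid in the frame of tray_top between -0.08 and 0.08 m and angle between tin_b_mid's own z axis and vertical below 0.15 rad) or (height (world z) of tin_c_mid above 0.065 m and contact force between the fingers and tin_c above 0.5 N and y of tin_c_mid in the frame of tray_top between -0.08 and 0.08 m and angle between tin_c_mid's own z axis and vertical below 0.15 rad))), for 0.02 s.
5. the tin that stands right is held clear of the tray above its place and rocked over by more than 23 degrees (((height (world z) of tin_a_mid above 0.065 m and contact force between the fingers and tin_a above 0.5 N and y of tin_a_mid in the frame of tray_top below -0.08 m and angle between tin_a_mid's own z axis and vertical above 0.4 rad) or (height (world z) of tin_b_mid above 0.065 m and contact force between the fingers and tin_b above 0.5 N and y of tin_b_mid in the frame of tray_top below -0.08 m and angle between tin_b_mid's own z axis and vertical above 0.4 rad) or (height (world z) of tin_c_mid above 0.065 m and contact force between the fingers and tin_c above 0.5 N and y of tin_c_mid in the frame of tray_top below -0.08 m and angle between tin_c_mid's own z axis and vertical above 0.4 rad))), for 0.02 s.
6. still in the air, the right tin comes back level (((height (world z) of tin_a_mid above 0.065 m and contact force between the fingers and tin_a above 0.5 N and y of tin_a_mid in the frame of tray_top below -0.08 m and angle between tin_a_mid's own z axis and vertical below 0.15 rad) or (height (world z) of tin_b_mid above 0.065 m and contact force between the fingers and tin_b above 0.5 N and y of tin_b_mid in the frame of tray_top below -0.08 m and angle between tin_b_mid's own z axis and vertical below 0.15 rad) or (height (world z) of tin_c_mid above 0.065 m and contact force between the fingers and tin_c above 0.5 N and y of tin_c_mid in the frame of tray_top below -0.08 m and angle between tin_c_mid's own z axis and vertical below 0.15 rad))), for 0.02 s.
At the end, for the whole second after the job is handed in: The rattling tin is in the fingers, its centre 100 to 350 mm up, 5 to 180 mm beyond the tray's far edge, within 120 mm of its middle sideways, level within 11 degrees and still. The silent tins stand upright, released, within 40 mm of where they started (((distance between tin_a_mid and ball below 0.06 m and contact force between the fingers and tin_a above 1 N and height (world z) of tin_a_mid between 0.1 and 0.35 m and x of tin_a_mid in the frame of tray_top between 0.085 and 0.26 m and y of tin_a_mid in the frame of tray_top between -0.12 and 0.12 m and angle between tin_a_mid's own z axis and vertical below 0.2 rad and linear speed of tin_a below 0.05 m/s and distance of each of tin_b_mid, tin_c_mid from where it was at the start of the episode below 0.04 m and angle between each of tin_b_mid, tin_c_mid's own z axis and vertical below 0.1 rad and linear speed of each of tin_b, tin_c below 0.03 m/s and contact force between the fingers and tin_b below 0.2 N and contact force between the fingers and tin_c below 0.2 N) or (distance between tin_b_mid and ball below 0.06 m and contact force between the fingers and tin_b above 1 N and height (world z) of tin_b_mid between 0.1 and 0.35 m and x of tin_b_mid in the frame of tray_top between 0.085 and 0.26 m and y of tin_b_mid in the frame of tray_top between -0.12 and 0.12 m and angle between tin_b_mid's own z axis and vertical below 0.2 rad and linear speed of tin_b below 0.05 m/s and distance of each of tin_a_mid, tin_c_mid from where it was at the start of the episode below 0.04 m and angle between each of tin_a_mid, tin_c_mid's own z axis and vertical below 0.1 rad and linear speed of each of tin_a, tin_c below 0.03 m/s and contact force between the fingers and tin_a below 0.2 N and contact force between the fingers and tin_c below 0.2 N) or (distance between tin_c_mid and ball below 0.06 m and contact force between the fingers and tin_c above 1 N and height (world z) of tin_c_mid between 0.1 and 0.35 m and x of tin_c_mid in the frame of tray_top between 0.085 and 0.26 m and y of tin_c_mid in the frame of tray_top between -0.12 and 0.12 m and angle between tin_c_mid's own z axis and vertical below 0.2 rad and linear speed of tin_c below 0.05 m/s and distance of each of tin_a_mid, tin_b_mid from where it was at the start of the episode below 0.04 m and angle between each of tin_a_mid, tin_b_mid's own z axis and vertical below 0.1 rad and linear speed of each of tin_a, tin_b below 0.03 m/s and contact force between the fingers and tin_a below 0.2 N and contact force between the fingers and tin_b below 0.2 N))); the arm keeps its last pose, push and grip.
It fails at once if a bystander is moved by more than 30 mm (distance of any of tweezer, soap_dish, tumbler, nail_brush from where it was at the start of the episode above 0.03 m).
It also fails if it takes over 72 s, if anything falls off the work surface, if the arm or the gripper's body presses on something with over 40 N, if the wrist force passes 120 N, or if a joint passes its speed limit or range.

ROBOT

A 6-joint arm with a two-finger parallel gripper is mounted at the origin on the work surface. World frame = base frame: x ahead of the robot, y to its left, z up, the work surface at z = 0. Lengths are in m, angles in rad, forces in N, time in s.
With the tool pointing down it reaches from about 0.3 to 0.75 m from the base axis. Payload 8.5 kg.
Tool frame: the origin (TCP) lies midway between the tips of the shut fingers; the grasp point (between the pads) lies 19 mm behind it (robot.grasp_offset is the z of the grasp point in the tool frame, in m); z points along the fingers, y is the line along which they close (so a half turn about z gives the same grasp; the last joint's range is limited). The gripper opens to 85 mm and grips with 20 to 120 N. Pads are 22 mm wide; open, the fingers measure 114 mm over their backs; the gripper's body (76 mm by 85 mm) begins 54 mm behind the grasp point. The pads swing forward as they close: fully open they stand 13 mm farther back than shut.
Start: joints at [1.024, 0.381, 1.297, -0, 1.464, -0.215], TCP at [0.179, 0.52, 0.231] pointing down, gripper open.
Joint ranges: [-3.11, 3.11], [-0.89, 2.33], [0.22, 2.48], [-1.42, 4.56], [0.17, 2.85], [-2.88, 2.88]. Speed limits (rad/s): [2.39, 2.39, 3.14, 3.14, 3.14, 3.14].

INTERFACE

Orientations are given as a unit quaternion [x, y, z, w].
In Python, from bench import robot gives the robot as it stands. The module is installed in compiled form; this text tells all that it offers.
- The arm moves only by the tool servo_tool, never from a script. Its argument "targets" is a list of rows, each an object with "delta_pos": the shift along the tool's x, y, z in m, a list of three; "delta_rot": the turn, a rotation vector about the tool's x, y, z in degrees, a list of three; "grip": the finger opening in m, from 0 to 0.0854. In form: [{"delta_pos": [tx, ty, tz], "delta_rot": [ax, ay, az], "grip": grip}, ...]. A call has 1 to 10 rows; each row shifts and turns the commanded pose from where the row before left it, along the tool's axes as they then stand; what a row does not reach is not made up. A row lasts 1/8 s, in which the tool goes at most 62.5 mm and 10.7 degrees, less where a joint would pass 70% of its speed; a pose out of reach is approached as far as the arm can. A call is refused whole if a number of a shift passes 0.0625 or a number of a turn 10.7, either way. A call with a gripper value outside its range is refused whole. The fingers move at their own pace and stop on an object; "squeeze" is the grip in N (left out, the last holds). Time passes only in rows, so rows that do not move let the fingers close. It gives the time, the measured TCP pose, the force, the opening and the grip force at its end, in the units of the state.
- robot.get_state(): the state, without advancing time (a new reading comes with each control period).
- robot.capture(name): name is "scene" or "top" or "wrist"; returns a dict with "frame" (384x512x3 uint8, blue, green, red), "vfov" (degrees; the focal length in pixels is half the picture's height over the tangent of half this angle, whatever the lens; pixels are square), "cx", "cy" (the principal point, pixels), "position" and "orientation" of the camera in the world. Camera axes: x right, y down, z forward; pixel columns grow to the right and rows downward; lengths in m; the calibration is good to about 2 mm. A picture is of the moment at which its call begins. There is no depth.
- robot.hand_in(): hands the job in; it is judged then, once.
Trained networks look in a picture, given as the dict that the camera call returned (one of the last four; its "shot" number tells which), for a name from the list of things; names that differ only in an ending like _2 or _b are one class to them, and where a whole thing is asked for, a point or a joint stands for the part that bears it (a point fixed in the world has none). Each returns a list of dicts, best first, with "p" (0 to 1); they miss things now and then, are a little off and sometimes report something else, mostly with a low value. They report only what shows in the picture. A call takes as long as a camera call. They do not tell look-alikes from the thing itself.
- robot.look_for(picture, target): "uv" ([column, row] in pixels, amid what is visible of it).
- robot.outline_of(picture, target): "pixels" (384x512 bool, what is visible of it) and "uv" ([column, row] in pixels, amid what is visible of it).
- robot.mark_of(picture, target): "uv" ([column, row] in pixels: a listed point, or the origin of a listed thing).
The state is a dict: "t": time; "joint_positions": joint angles; "dq": joint speeds; "joint_efforts": joint torques, N m; "position": TCP position; "ee_rot": TCP orientation; "ft_force": force on the tool from outside, world axes, zero at the start; "moment": the same for the moment, N m; "gripper_width": opening from 0.0 (shut) to 1.0 (fully open); "grip_force": force on a finger pad.
Only numpy, scipy, OpenCV 4.12 (cv2) and the standard library are available. Lean on these libraries where they do the work, as an engineer would, in place of code of your own. Each camera call takes 0.05 s, during which the arm holds its last target. There are 200 camera calls.

## Working session

There is one attempt and no reset: what is moved stays moved. The work goes in short steps, Python scripts to look and compute and a tool call to move; the robot and the scene stay as the last step left them, time stands still between calls to the robot, and variables do not carry over. Pictures are saved under pics/ and viewed, at most 10 in all, crops included, and the job is handed in when it is done.

Besides the shell and the picture viewer there is one more tool, called after "Request:" as name([rows], argument=value, ...), one row to a line, values as JSON. servo_tool: Moves the arm, as the interface text tells. Its arguments: {"type":"object","properties":{"targets":{"type":"array"},"squeeze":{"type":"number"}},"required":["targets"]}

```bash
mkdir -p pics; cat > h.py <<'E'
import numpy as np, cv2
from scipy.spatial.transform import Rotation as R
from bench import robot
def ray(c,uv):
    f=c["frame"].shape[0]/2/np.tan(np.radians(c["vfov"])/2)
    d=np.array([(uv[0]-c["cx"])/f,(uv[1]-c["cy"])/f,1.])
    o=c["orientation"]
    M=R.from_quat(o).as_matrix() if np.size(o)==4 else np.array(o)
    return np.array(c["position"]),M@d
def onz(c,uv,z):
    p,d=ray(c,uv); return p+d*(z-p[2])/d[2]
E
python3 - <<'E'
from h import *
for n in ("top","scene"):
    c=robot.capture(n); cv2.imwrite(f"pics/{n}0.png",c["frame"])
    print(n,c["position"],c["orientation"],c["vfov"])
    for t,z in (("tin_a_mid",.042),("tray_top",.012),("tweezer",.012),("soap_dish",0),("tumbler",0),("nail_brush",0)):
        for r in robot.mark_of(c,t): print(t,round(r["p"],2),np.round(r["uv"]),np.round(onz(c,r["uv"],z),3))
print(robot.get_state())
E
```

```text
top [0.17964172 0.00497927 1.54721651] [-0.69677262  0.71149125 -0.06651711  0.06215781] 47.34219131906189
tin_a_mid 0.86 [249. 174.] [ 0.499 -0.018  0.042]
tin_a_mid 0.33 [119. 161.] [0.555 0.438 0.042]
tweezer 0.54 [226. 180.] [0.485 0.065 0.012]
soap_dish 0.73 [120. 160.] [0.571 0.448 0.   ]
tumbler 0.55 [367. 144.] [ 0.611 -0.454  0.   ]
nail_brush 0.6 [364. 197.] [ 0.415 -0.429  0.   ]
scene [1.05370254 0.27570485 0.76204544] [ 0.48637394  0.79416289 -0.30764072 -0.19519962] 57.938785842880364
tin_a_mid 0.96 [251. 202.] [ 0.492 -0.012  0.042]
tray_top 0.78 [251. 210.] [ 0.497 -0.009  0.012]
tray_top 0.42 [279. 218.] [0.487 0.072 0.012]
tweezer 0.48 [280. 216.] [0.478 0.071 0.012]
soap_dish 0.64 [413. 306.] [0.572 0.45  0.   ]
tumbler 0.78 [104. 188.] [ 0.615 -0.447  0.   ]
tumbler 0.52 [308. 225.] [0.462 0.15  0.   ]
nail_brush 0.6 [148. 148.] [ 0.405 -0.448  0.   ]
{'t': 0.7, 'joint_positions': array([ 1.02370700e+00,  3.80593476e-01,  1.29740502e+00,  5.99750887e-05,
        1.46356751e+00, -2.15294905e-01]), 'dq': array([-5.81705489e-04, -6.74788917e-04, -6.45705500e-04, -3.53078961e-05,
       -1.83085434e-03,  1.91348165e-04]), 'joint_efforts': array([-2.12632469e-03, -4.48231888e+01, -2.31439680e+01, -2.69934771e-04,
        5.89354859e-04,  3.56644740e-06]), 'position': array([0.17913696, 0.52000005, 0.23132421]), 'ee_rot': array([ 1.65140452e-01,  9.86270059e-01,  2.34614328e-05, -2.27176959e-05]), 'ft_force': array([ 9.47403315e-02, -3.89686170e-04, -5.13937541e-01]), 'moment': array([ 0.01513355, -0.02639835, -0.00957639]), 'grip_force': 0.0, 'gripper_width': 0.9988345074620615}
```

View pics/top0.png

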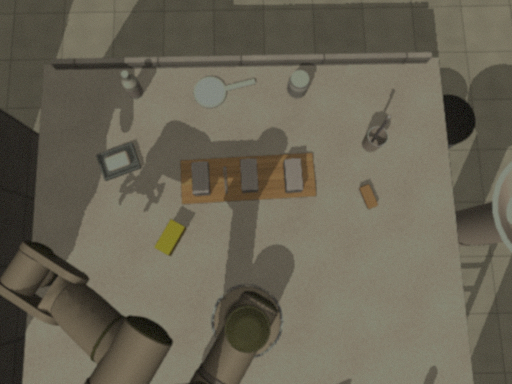

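View pics/scene0.png

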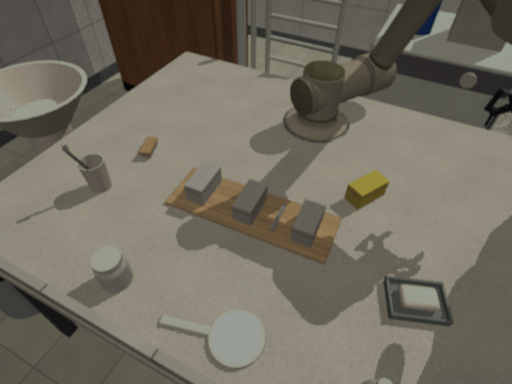

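Top view: grey tins at (201,176) left, (249,174) middle and (293,174) right on the tray. Yellow look-alike at (170,238), off the tray, tweezer at about (226,178). Candidates for the first tin: grey (201,176), yellow (170,238), soap dish (120,160). I choose the grey one on the left of the tray.

```bash
python3 - <<'E'
from h import *
c=robot.capture("top"); s=robot.capture("scene")
hsv=cv2.cvtColor(c["frame"],cv2.COLOR_BGR2HSV)
m=((hsv[...,0]>5)&(hsv[...,0]<22)&(hsv[...,1]>75)).astype(np.uint8); m[:, :170]=0;m[:,330:]=0;m[:140]=0;m[215:]=0
pts=cv2.findNonZero(m); hull=cv2.convexHull(pts)[:,0]
W=np.array([onz(c,p,.012)[:2] for p in hull],np.float32)
r=cv2.minAreaRect(W); print("tray",r)
for cam,n in ((c,"top"),(s,"scene")):
    for o in robot.outline_of(cam,"tin_a")[:4]:
        k=cv2.findNonZero(o["pixels"].astype(np.uint8))
        print(n,o["p"],np.round(o["uv"]),len(k),cv2.boundingRect(k))
        if n=="top":
            P=np.array([onz(cam,p,.072)[:2] for p in k[:,0]],np.float32); print(cv2.minAreaRect(P))
# crop picture
a=cv2.resize(c["frame"][140:220,165:335],None,fx=4,fy=4,interpolation=cv2.INTER_CUBIC)
b=cv2.resize(s["frame"][150:270,150:350],(680,408),interpolation=cv2.INTER_CUBIC)
cv2.imwrite("pics/crop.png",np.vstack([cv2.resize(a,(680,190)) if 0 else a[:192*2],b])[:600])
E
```

```text
tray ((0.4929186701774597, -0.013240694999694824), (0.16288380324840546, 0.4798462688922882), 2.309854507446289)
top 0.94 [250. 178.] 580 (240, 159, 19, 35)
((0.48840001225471497, -0.01958097144961357), (0.12001589685678482, 0.06044941768050194), 2.020916223526001)
top 0.8 [202. 177.] 537 (193, 163, 18, 34)
((0.4786129891872406, 0.14577043056488037), (0.11583641916513443, 0.05811556801199913), 0.039548568427562714)
top 0.74 [172. 237.] 635 (155, 220, 32, 36)
((0.2816759943962097, 0.24933181703090668), (0.06533415615558624, 0.1101195439696312), 59.253475189208984)
top 0.71 [292. 176.] 559 (284, 160, 19, 33)
((0.4840044677257538, -0.1698177009820938), (0.11345090717077255, 0.0600646436214447), 0.20860078930854797)
scene 0.95 [204. 182.] 1087 (185, 161, 37, 44)
scene 0.82 [365. 192.] 1036 (345, 170, 44, 38)
scene 0.75 [252. 204.] 1100 (232, 179, 36, 46)
scene 0.65 [306. 219.] 1081 (291, 197, 35, 50)
```

View pics/crop.png

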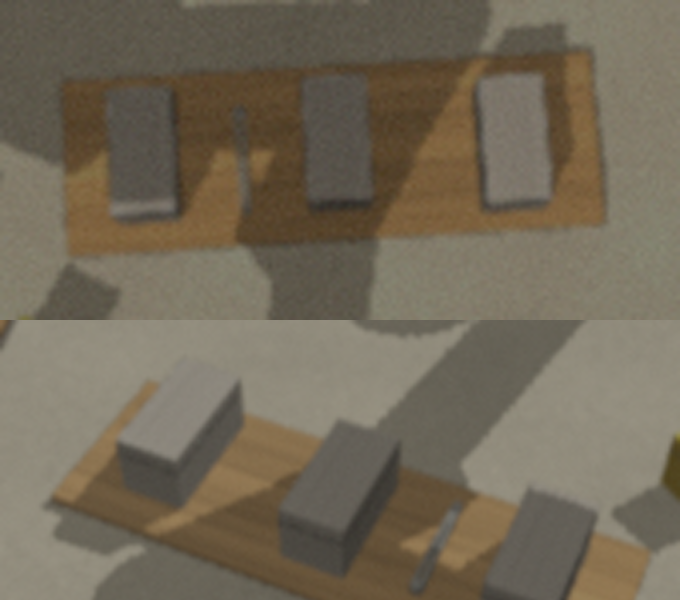

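The crop shows three grey closed tins on the bamboo board, with the tweezer between left and middle; the yellow box is off the tray. I'll refine the poses by fitting box silhouettes in both views.

```bash
python3 - <<'E'
from h import *
from scipy.optimize import minimize
cams=[robot.capture(n) for n in("top","scene")]
outs=[[o["pixels"] for o in robot.outline_of(c,"tin_a")] for c in cams]
def proj(c,P):
    f=192/np.tan(np.radians(c["vfov"])/2); Q=R.from_quat(c["orientation"]).inv().apply(P-c["position"])
    return Q[:,:2]/Q[:,2:]*f+[c["cx"],c["cy"]]
def sil(c,x,y,w):
    B=np.array([[a,b,z] for a in(-.055,.055) for b in(-.028,.028) for z in(.012,.072)])
    P=R.from_euler("z",w).apply(B)+[x,y,0]
    uv=proj(c,P); h=cv2.convexHull(uv.astype(np.float32))
    m=np.zeros((384,512),np.uint8); S=16
    cv2.fillConvexPoly(m,np.round(h*S).astype(np.int32),255,cv2.LINE_AA,4); return m/255.
for name,x0,y0 in(("L",.487,.147),("M",.493,-.013),("R",.499,-.173)):
    ms=[]
    for c,o in zip(cams,outs):
        s0=sil(c,x0,y0,.04); ms.append(max(o,key=lambda k:(k*s0).sum()))
    def cost(q,k=(0,1)): return sum(np.abs(sil(cams[i],q[0],q[1],q[2])-ms[i]).sum()/ms[i].sum() for i in k)
    for k in((0,1),(0,),(1,)):
        r=minimize(cost,[x0,y0,.04],args=(k,),method="Nelder-Mead",options=dict(initial_simplex=[[x0,y0,.04],[x0+.01,y0,.04],[x0,y0+.01,.04],[x0,y0,.1]]))
        print(name,k,np.round(r.x[:2],4),round(np.degrees(r.x[2]),1),round(r.fun,3))
E
```

```text
L (0, 1) [0.4848 0.1515] 3.4 0.202
L (0,) [0.4861 0.1505] 3.4 0.116
L (1,) [0.4837 0.1526] 3.5 0.073
M (0, 1) [ 0.4924 -0.0169] 4.0 0.229
M (0,) [ 0.4932 -0.0174] 3.3 0.105
M (1,) [ 0.4899 -0.0162] 5.6 0.102
R (0, 1) [ 0.489  -0.1714] 1.7 0.166
R (0,) [ 0.4894 -0.1715] 0.9 0.07
R (1,) [ 0.4871 -0.1707] 4.4 0.078
```

Request:
servo_tool([
  {"delta_pos": [0, 0, 0], "delta_rot": [0, 0, -7.5], "grip": 0.085},
  {"delta_pos": [0, 0, 0], "delta_rot": [0, 0, -7.5], "grip": 0.085},
  {"delta_pos": [0, 0, 0], "delta_rot": [0, 0, -7.4], "grip": 0.085},
  {"delta_pos": [-0.03, -0.04, 0], "delta_rot": [0, 0, 0], "grip": 0.085},
  {"delta_pos": [-0.03, -0.04, 0], "delta_rot": [0, 0, 0], "grip": 0.085},
  {"delta_pos": [-0.03, -0.04, 0], "delta_rot": [0, 0, 0], "grip": 0.085},
  {"delta_pos": [-0.03, -0.04, 0], "delta_rot": [0, 0, 0], "grip": 0.085},
  {"delta_pos": [-0.03, -0.04, 0], "delta_rot": [0, 0, 0], "grip": 0.085},
  {"delta_pos": [-0.03, -0.04, 0], "delta_rot": [0, 0, 0], "grip": 0.085},
  {"delta_pos": [-0.03, -0.04, 0], "delta_rot": [0, 0, 0], "grip": 0.085},
], squeeze=40)

```text
t: 2.35
position: [0.4063, 0.2515, 0.2315]
ee_rot: [-0.03, 1.0, 0.0, 0.0]
ft_force: [0.1, 0.5, 0.5]
gripper_width: 0.998
grip_force: 0.0
```

```bash
cat > to.py <<'E'
import sys
from h import *
# usage: to.py x y z yawdeg pitchdeg : remaining motion in tool axes
s=robot.get_state(); q=R.from_quat(s["ee_rot"]); p=np.array(s["position"])
if len(sys.argv)>1:
    x,y,z,w=map(float,sys.argv[1:5])
    T=R.from_euler("z",w,degrees=True)*R.from_matrix(np.array([[-1,0,0],[0,1,0],[0,0,-1.]]))
    print("dpos tool",np.round(q.inv().apply(np.array([x,y,z])-p),4),"drot",np.round((q.inv()*T).as_rotvec(degrees=True),2))
m=q.as_matrix()
print("t",round(s["t"],2),"pos",np.round(p,4),"yaw",round(np.degrees(np.arctan2(-m[0,1],m[1,1])),1),"tilt",round(np.degrees(np.arccos(-m[2,2])),2))
print("F",np.round(s["ft_force"],2),"M",np.round(s["moment"],3),"Mtool",np.round(q.inv().apply(s["moment"]),3),"grip",round(s["grip_force"],1),round(s["gripper_width"]*85.4,1))
print("q",np.round(s["joint_positions"],2))
E
python3 to.py .485 .151 .15 3.4
```

```text
dpos tool [-0.0726 -0.105   0.0815] drot [ 0.01  0.03 -0.01]
t 2.35 pos [0.4063 0.2515 0.2315] yaw 3.4 tilt 0.03
F [0.14 0.54 0.55] M [-0.024 -0.03   0.014] Mtool [ 0.025 -0.028 -0.014] grip 0.0 85.3
q [ 0.31  0.25  1.49  0.    1.4  -1.32]
```

Request:
servo_tool([
  {"delta_pos": [-0.025, -0.035, 0], "delta_rot": [0, 0, 0], "grip": 0.085},
  {"delta_pos": [-0.025, -0.035, 0], "delta_rot": [0, 0, 0], "grip": 0.085},
  {"delta_pos": [-0.0226, -0.035, 0], "delta_rot": [0, 0, 0], "grip": 0.085},
  {"delta_pos": [0, 0, 0], "delta_rot": [0, 0, 0], "grip": 0.085},
])

```text
t: 2.85
position: [0.4853, 0.1505, 0.231]
ee_rot: [-0.028, 1.0, -0.0, -0.0]
ft_force: [0.1, 1.0, 0.3]
gripper_width: 0.997
grip_force: 0.0
```

```bash
cat > fit.py <<'E'
import sys
from h import *
from scipy.optimize import minimize
def proj(c,P):
    f=192/np.tan(np.radians(c["vfov"])/2); Q=R.from_quat(c["orientation"]).inv().apply(P-c["position"])
    return Q[:,:2]/Q[:,2:]*f+[c["cx"],c["cy"]]
def sil(c,x,y,w):
    B=np.array([[a,b,z] for a in(-.055,.055) for b in(-.028,.028) for z in(.012,.072)])
    h=cv2.convexHull(proj(c,R.from_euler("z",w).apply(B)+[x,y,0]).astype(np.float32))
    m=np.zeros((384,512),np.uint8); cv2.fillConvexPoly(m,np.round(h*16).astype(np.int32),255,cv2.LINE_AA,4); return m/255.
def fit(c,x0,y0):
    s0=sil(c,x0,y0,.04); o=max(robot.outline_of(c,"tin_a"),key=lambda k:(k["pixels"]*s0).sum()); k=o["pixels"]
    r=minimize(lambda q:np.abs(sil(c,*q)-k).sum()/k.sum(),[x0,y0,.04],method="Nelder-Mead",options=dict(initial_simplex=[[x0,y0,.04],[x0+.01,y0,.04],[x0,y0+.01,.04],[x0,y0,.1]]))
    print("fit",np.round(r.x[:2],4),"yaw",round(np.degrees(r.x[2]),1),"cost",round(r.fun,3),"p",o["p"],"n",k.sum())
if __name__=="__main__":
    c=robot.capture(sys.argv[3] if len(sys.argv)>3 else "wrist")
    if len(sys.argv)>4: cv2.imwrite(sys.argv[4],c["frame"])
    fit(c,float(sys.argv[1]),float(sys.argv[2]))
E
python3 to.py .485 .151 .025 3.4; python3 fit.py .485 .151 wrist pics/w1.png
```

```text
dpos tool [2.00e-04 6.00e-04 2.06e-01] drot [-0.02 -0.01 -0.21]
t 2.85 pos [0.4853 0.1505 0.231 ] yaw 3.2 tilt 0.02
F [0.14 1.02 0.3 ] M [-0.004 -0.014  0.081] Mtool [ 0.005 -0.014 -0.081] grip 0.0 85.2
q [ 0.07  0.31  1.41 -0.    1.42 -1.56]
fit [0.4864 0.1501] yaw 2.6 cost 0.038 p 0.69 n 6249
```

View pics/w1.png

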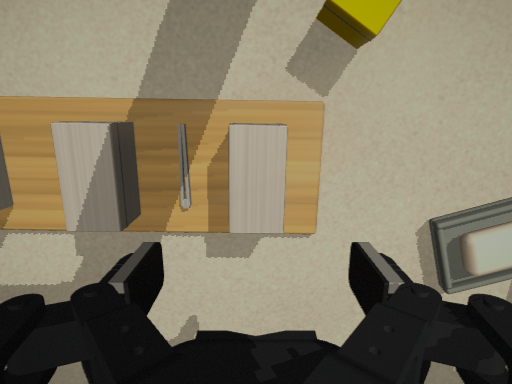

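Wrist view: left tin at (258,178), tweezer (185,165), middle tin (97,177), yellow box at the top edge. The fit agrees within 1.5 mm, so I'll descend and grip.

Request:
servo_tool([
  {"delta_pos": [-0.001, 0, 0.05], "delta_rot": [0, 0, 0], "grip": 0.085},
  {"delta_pos": [0, 0, 0.05], "delta_rot": [0, 0, 0], "grip": 0.085},
  {"delta_pos": [0, 0, 0.045], "delta_rot": [0, 0, 0], "grip": 0.085},
  {"delta_pos": [0, 0, 0.04], "delta_rot": [0, 0, 0], "grip": 0.085},
  {"delta_pos": [0, 0, 0.024], "delta_rot": [0, 0, 0], "grip": 0.085},
  {"delta_pos": [0, 0, 0], "delta_rot": [0, 0, 0], "grip": 0.04},
  {"delta_pos": [0, 0, 0], "delta_rot": [0, 0, 0], "grip": 0.04},
  {"delta_pos": [0, 0, 0], "delta_rot": [0, 0, 0], "grip": 0.04},
  {"delta_pos": [0, 0, 0], "delta_rot": [0, 0, 0], "grip": 0.04},
], squeeze=40)

```text
t: 4.08
position: [0.4854, 0.1528, 0.0234]
ee_rot: [-0.03, 1.0, 0.0, 0.001]
ft_force: [-2.1, 2.7, 7.0]
gripper_width: 0.653
grip_force: 44.7
```

```bash
python3 to.py
```

```text
t 4.08 pos [0.4854 0.1528 0.0234] yaw 3.4 tilt 0.11
F [-2.06  2.68  7.01] M [0.285 0.342 0.078] Mtool [-0.305  0.324 -0.078] grip 44.7 55.8
q [ 0.07  0.57  1.69  0.    0.88 -1.56]
```

Request:
servo_tool([
  {"delta_pos": [0, 0, -0.03], "delta_rot": [0, 0, 0], "grip": 0.04},
  {"delta_pos": [0, 0, -0.05], "delta_rot": [0, 0, 0], "grip": 0.04},
  {"delta_pos": [0, 0, -0.05], "delta_rot": [0, 0, 0], "grip": 0.04},
  {"delta_pos": [0, 0, 0], "delta_rot": [0, 9, 0], "grip": 0.04},
  {"delta_pos": [0, 0, 0], "delta_rot": [0, 9, 0], "grip": 0.04},
  {"delta_pos": [0, 0, 0], "delta_rot": [0, 9, 0], "grip": 0.04},
  {"delta_pos": [0, 0, 0], "delta_rot": [0, 9, 0], "grip": 0.04},
  {"delta_pos": [0, 0, 0], "delta_rot": [0, 0, 0], "grip": 0.04},
  {"delta_pos": [0, 0, 0], "delta_rot": [0, 0, 0], "grip": 0.04},
  {"delta_pos": [0, 0, 0], "delta_rot": [0, 0, 0], "grip": 0.04},
])

```text
t: 5.32
position: [0.4847, 0.1525, 0.1532]
ee_rot: [-0.028, 0.951, -0.009, -0.307]
ft_force: [-0.1, 0.2, -3.9]
gripper_width: 0.652
grip_force: 47.0
```

```bash
python3 to.py
```

```text
t 5.33 pos [0.4847 0.1525 0.1532] yaw 3.4 tilt 35.83
F [-0.13  0.25 -3.91] M [ 0.069 -0.609  0.014] Mtool [-0.018 -0.612 -0.03 ] grip 47.0 55.7
q [ 0.07  0.67  1.16  0.01  1.94 -1.56]
```

Request:
servo_tool([
  {"delta_pos": [0, 0, 0], "delta_rot": [0, -9, 0], "grip": 0.04},
  {"delta_pos": [0, 0, 0], "delta_rot": [0, -9, 0], "grip": 0.04},
  {"delta_pos": [0, 0, 0], "delta_rot": [0, -9, 0], "grip": 0.04},
  {"delta_pos": [0, 0, 0], "delta_rot": [0, -6, 0], "grip": 0.04},
  {"delta_pos": [0, 0, 0], "delta_rot": [0, 0, 0], "grip": 0.04},
  {"delta_pos": [0, 0, 0], "delta_rot": [0, 0, 0], "grip": 0.04},
  {"delta_pos": [0, 0, 0], "delta_rot": [0, 0, 0], "grip": 0.04},
])

```text
t: 6.2
position: [0.4855, 0.1524, 0.1521]
ee_rot: [-0.029, 0.999, -0.001, -0.027]
ft_force: [0.0, 0.2, -3.6]
gripper_width: 0.65
grip_force: 47.0
```

```bash
python3 to.py
```

```text
t 6.2 pos [0.4855 0.1524 0.1521] yaw 3.4 tilt 3.06
F [ 0.03  0.2  -3.61] M [ 0.049 -0.116  0.02 ] Mtool [-0.041 -0.119 -0.022] grip 47.0 55.5
q [ 0.07  0.41  1.5   0.    1.28 -1.56]
```

Request:
servo_tool([
  {"delta_pos": [0, 0, 0], "delta_rot": [0, -9, 0], "grip": 0.04},
  {"delta_pos": [0, 0, 0], "delta_rot": [0, -10, 0], "grip": 0.04},
  {"delta_pos": [0, 0, 0], "delta_rot": [0, -10, 0], "grip": 0.04},
  {"delta_pos": [0, 0, 0], "delta_rot": [0, -10, 0], "grip": 0.04},
  {"delta_pos": [0, 0, 0], "delta_rot": [0, 0, 0], "grip": 0.04},
  {"delta_pos": [0, 0, 0], "delta_rot": [0, 0, 0], "grip": 0.04},
  {"delta_pos": [0, 0, 0], "delta_rot": [0, 0, 0], "grip": 0.04},
])

```text
t: 7.08
position: [0.4864, 0.1524, 0.1526]
ee_rot: [-0.028, 0.951, 0.009, 0.307]
ft_force: [-0.3, 0.2, -3.6]
gripper_width: 0.651
grip_force: 47.1
```

```bash
python3 to.py
```

```text
t 7.08 pos [0.4864 0.1524 0.1526] yaw 3.4 tilt 35.73
F [-0.29  0.25 -3.64] M [-0.059  0.597 -0.063] Mtool [0.056 0.599 0.037] grip 47.1 55.6
q [ 0.08  0.23  1.97 -0.03  0.31 -1.52]
```

Request:
servo_tool([
  {"delta_pos": [0, 0, 0], "delta_rot": [0, 10, 0], "grip": 0.04},
  {"delta_pos": [0, 0, 0], "delta_rot": [0, 10, 0], "grip": 0.04},
  {"delta_pos": [0, 0, 0], "delta_rot": [0, 10, 0], "grip": 0.04},
  {"delta_pos": [0, 0, 0], "delta_rot": [0, 3, 0], "grip": 0.04},
  {"delta_pos": [0, 0, 0], "delta_rot": [0, 0, 0], "grip": 0.04},
  {"delta_pos": [0, 0, 0], "delta_rot": [0, 0, 0], "grip": 0.04},
  {"delta_pos": [0, 0, 0], "delta_rot": [0, 0, 0], "grip": 0.04},
])

```text
t: 7.95
position: [0.4848, 0.1524, 0.1523]
ee_rot: [-0.03, 0.999, 0.001, 0.026]
ft_force: [-0.0, 0.1, -3.6]
gripper_width: 0.652
grip_force: 47.0
```

```bash
python3 to.py .4854 .1515 .024 3.4; python3 fit.py .485 .151 scene pics/s1.png
```

```text
dpos tool [ 0.0062 -0.0009  0.1281] drot [-0.01  3.   -0.02]
t 7.95 pos [0.4848 0.1524 0.1523] yaw 3.4 tilt 3.0
F [-0.    0.06 -3.64] M [-0.02   0.035 -0.023] Mtool [0.019 0.036 0.022] grip 47.0 55.7
q [ 0.07  0.36  1.58 -0.    1.15 -1.56]
fit [0.3795 0.1253] yaw 17.3 cost 0.223 p 0.89 n 1077
```

Left tin: at ±3° the moments are -0.12 and +0.04, the sign of a pendulum with no ball (a ball would flip it). It reads silent, so I'll set it back.

Request:
servo_tool([
  {"delta_pos": [0, 0, 0], "delta_rot": [0, 3, 0], "grip": 0.04},
  {"delta_pos": [0, -0.001, 0.045], "delta_rot": [0, 0, 0], "grip": 0.04},
  {"delta_pos": [0, 0, 0.045], "delta_rot": [0, 0, 0], "grip": 0.04},
  {"delta_pos": [0, 0, 0.025], "delta_rot": [0, 0, 0], "grip": 0.04},
  {"delta_pos": [0, 0, 0.008], "delta_rot": [0, 0, 0], "grip": 0.04},
  {"delta_pos": [0, 0, 0.005], "delta_rot": [0, 0, 0], "grip": 0.04},
  {"delta_pos": [0, 0, 0], "delta_rot": [0, 0, 0], "grip": 0.04},
])

```text
t: 8.93
position: [0.4856, 0.1514, 0.0248]
ee_rot: [-0.03, 1.0, -0.0, 0.0]
ft_force: [-0.0, 0.9, -4.2]
gripper_width: 0.649
grip_force: 48.0
```

```bash
python3 to.py .4854 .1515 .024 3.4
```

```text
dpos tool [0.0002 0.0001 0.0008] drot [-0.01  0.06 -0.02]
t 8.93 pos [0.4856 0.1514 0.0248] yaw 3.4 tilt 0.06
F [-0.04  0.94 -4.17] M [ 0.007 -0.026 -0.008] Mtool [-0.006 -0.026  0.008] grip 48.0 55.4
q [ 0.07  0.57  1.69 -0.    0.89 -1.56]
```

Request:
servo_tool([
  {"delta_pos": [0, 0, 0.0018], "delta_rot": [0, 0, 0], "grip": 0.04},
  {"delta_pos": [0, 0, 0], "delta_rot": [0, 0, 0], "grip": 0.085},
  {"delta_pos": [0, 0, 0], "delta_rot": [0, 0, 0], "grip": 0.085},
  {"delta_pos": [0, 0, 0], "delta_rot": [0, 0, 0], "grip": 0.085},
  {"delta_pos": [0, 0, -0.045], "delta_rot": [0, 0, 0], "grip": 0.085},
  {"delta_pos": [0, 0, -0.055], "delta_rot": [0, 0, 0], "grip": 0.085},
  {"delta_pos": [0, -0.03, -0.04], "delta_rot": [0, 0, 0], "grip": 0.085},
  {"delta_pos": [0, -0.05, 0], "delta_rot": [0, 0, 0], "grip": 0.085},
  {"delta_pos": [0, -0.05, 0], "delta_rot": [0, 0, 0], "grip": 0.085},
  {"delta_pos": [0, -0.038, 0], "delta_rot": [0, 0, 0], "grip": 0.085},
])

```text
t: 10.18
position: [0.4951, -0.0181, 0.1626]
ee_rot: [-0.029, 1.0, -0.0, 0.0]
ft_force: [-0.0, -0.1, -0.2]
gripper_width: 0.996
grip_force: 0.0
```

```bash
python3 - <<'E'
from fit import *
for n in ("top","scene","wrist"):
    c=robot.capture(n)
    if n!="top":cv2.imwrite(f"pics/m_{n}.png",c["frame"])
    print(n)
    for a in ((.485,.151),(.492,-.017),(.489,-.171)):
        try: fit(c,*a)
        except Exception as e: print(e)
E
python3 to.py .492 -.017 .022 3.4
```

```text
top
fit [0.4879 0.1507] yaw 3.6 cost 0.165 p 0.78 n 570
fit [ 0.4937 -0.0078] yaw 1.4 cost 2.095 p 0.78 n 570
fit [ 0.4893 -0.1718] yaw -0.4 cost 0.135 p 0.68 n 597
scene
fit [0.485  0.1531] yaw 4.2 cost 0.096 p 0.84 n 1093
fit [ 0.4914 -0.0156] yaw 4.9 cost 0.105 p 0.94 n 1078
fit [ 0.4861 -0.171 ] yaw 4.0 cost 0.123 p 0.89 n 1034
wrist
fit [0.4872 0.1504] yaw 2.2 cost 0.022 p 0.64 n 14279
fit [ 0.4939 -0.0185] yaw 2.2 cost 0.023 p 0.91 n 10263
fit [ 0.4901 -0.1717] yaw 2.0 cost 0.027 p 0.69 n 14520
dpos tool [ 0.0031 -0.001   0.1404] drot [-0.01 -0.02  0.03]
t 10.78 pos [ 0.4951 -0.0158  0.1624] yaw 3.4 tilt 0.02
F [-0.13 -0.67 -0.18] M [-0.018  0.021 -0.059] Mtool [0.017 0.023 0.059] grip 0.0 84.9
q [-0.27  0.35  1.56 -0.    1.23 -1.9 ]
```

View pics/m_scene.png

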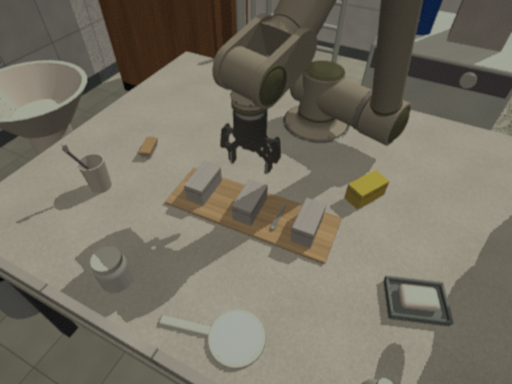

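Scene view: the left tin stands back in its place at (310,222), gripper above the middle tin at (250,203), tweezer untouched at (277,218).

Request:
servo_tool([
  {"delta_pos": [0.002, -0.002, 0.04], "delta_rot": [0, 0, 0.7], "grip": 0.085},
  {"delta_pos": [0, 0, 0.045], "delta_rot": [0, 0, 0], "grip": 0.085},
  {"delta_pos": [0, 0, 0.035], "delta_rot": [0, 0, 0], "grip": 0.085},
  {"delta_pos": [0, 0, 0.02], "delta_rot": [0, 0, 0], "grip": 0.085},
  {"delta_pos": [0, 0, 0], "delta_rot": [0, 0, 0], "grip": 0.04},
  {"delta_pos": [0, 0, 0], "delta_rot": [0, 0, 0], "grip": 0.04},
  {"delta_pos": [0, 0, 0], "delta_rot": [0, 0, 0], "grip": 0.04},
  {"delta_pos": [0, 0, 0], "delta_rot": [0, 0, 0], "grip": 0.04},
])

```text
t: 11.78
position: [0.4935, -0.0185, 0.0231]
ee_rot: [-0.023, 1.0, -0.0, 0.0]
ft_force: [-0.7, 1.3, 3.6]
gripper_width: 0.654
grip_force: 44.7
```

```bash
python3 to.py
```

```text
t 11.78 pos [ 0.4935 -0.0185  0.0231] yaw 2.7 tilt 0.06
F [-0.75  1.29  3.59] M [0.353 0.161 0.024] Mtool [-0.36   0.144 -0.024] grip 44.7 55.8
q [-0.28  0.55  1.73 -0.    0.86 -1.9 ]
```

Request:
servo_tool([
  {"delta_pos": [0, 0, -0.03], "delta_rot": [0, 0, 0], "grip": 0.04},
  {"delta_pos": [0, 0, -0.05], "delta_rot": [0, 0, 0], "grip": 0.04},
  {"delta_pos": [0, 0, -0.05], "delta_rot": [0, 0, 0], "grip": 0.04},
  {"delta_pos": [0, 0, 0], "delta_rot": [0, 9, 0], "grip": 0.04},
  {"delta_pos": [0, 0, 0], "delta_rot": [0, 9, 0], "grip": 0.04},
  {"delta_pos": [0, 0, 0], "delta_rot": [0, 9, 0], "grip": 0.04},
  {"delta_pos": [0, 0, 0], "delta_rot": [0, 9, 0], "grip": 0.04},
  {"delta_pos": [0, 0, 0], "delta_rot": [0, 0, 0], "grip": 0.04},
  {"delta_pos": [0, 0, 0], "delta_rot": [0, 0, 0], "grip": 0.04},
  {"delta_pos": [0, 0, 0], "delta_rot": [0, 0, 0], "grip": 0.04},
])

```text
t: 13.02
position: [0.4929, -0.0185, 0.1532]
ee_rot: [-0.022, 0.951, -0.007, -0.308]
ft_force: [-0.4, -0.8, -3.9]
gripper_width: 0.649
grip_force: 53.8
```

```bash
python3 to.py
```

```text
t 13.03 pos [ 0.4929 -0.0185  0.1532] yaw 2.7 tilt 35.86
F [-0.36 -0.84 -3.94] M [ 0.065 -0.58  -0.028] Mtool [-0.047 -0.583  0.001] grip 53.8 55.4
q [-0.2   0.65  1.2  -0.15  1.9  -1.82]
```

Request:
servo_tool([
  {"delta_pos": [0, 0, 0], "delta_rot": [0, -9, 0], "grip": 0.04},
  {"delta_pos": [0, 0, 0], "delta_rot": [0, -9, 0], "grip": 0.04},
  {"delta_pos": [0, 0, 0], "delta_rot": [0, -9, 0], "grip": 0.04},
  {"delta_pos": [0, 0, 0], "delta_rot": [0, -6, 0], "grip": 0.04},
  {"delta_pos": [0, 0, 0], "delta_rot": [0, 0, 0], "grip": 0.04},
  {"delta_pos": [0, 0, 0], "delta_rot": [0, 0, 0], "grip": 0.04},
  {"delta_pos": [0, 0, 0], "delta_rot": [0, 0, 0], "grip": 0.04},
])

```text
t: 13.9
position: [0.4936, -0.0185, 0.1521]
ee_rot: [-0.023, 0.999, -0.001, -0.027]
ft_force: [-1.0, 0.1, -3.9]
gripper_width: 0.648
grip_force: 53.8
```

```bash
python3 to.py
```

```text
t 13.9 pos [ 0.4936 -0.0185  0.1521] yaw 2.7 tilt 3.08
F [-1.01  0.09 -3.86] M [-0.025 -0.006 -0.001] Mtool [ 0.026 -0.005  0.003] grip 53.8 55.3
q [-0.27  0.38  1.54 -0.02  1.27 -1.88]
```

Request:
servo_tool([
  {"delta_pos": [0, 0, 0], "delta_rot": [0, -9, 0], "grip": 0.04},
  {"delta_pos": [0, 0, 0], "delta_rot": [0, -10, 0], "grip": 0.04},
  {"delta_pos": [0, 0, 0], "delta_rot": [0, -10, 0], "grip": 0.04},
  {"delta_pos": [0, 0, 0], "delta_rot": [0, -10, 0], "grip": 0.04},
  {"delta_pos": [0, 0, 0], "delta_rot": [0, 0, 0], "grip": 0.04},
  {"delta_pos": [0, 0, 0], "delta_rot": [0, 0, 0], "grip": 0.04},
  {"delta_pos": [0, 0, 0], "delta_rot": [0, 0, 0], "grip": 0.04},
])

```text
t: 14.78
position: [0.4959, -0.0146, 0.1525]
ee_rot: [-0.027, 0.958, 0.014, 0.286]
ft_force: [-1.1, 0.1, -3.6]
gripper_width: 0.655
grip_force: 53.9
```

```bash
python3 to.py
```

```text
t 14.78 pos [ 0.4959 -0.0146  0.1525] yaw 3.5 tilt 33.22
F [-1.12  0.08 -3.62] M [0.052 0.517 0.019] Mtool [-0.077  0.513  0.034] grip 53.9 55.9
q [-0.41  0.21  1.98  0.57  0.49 -2.48]
```

Request:
servo_tool([
  {"delta_pos": [0, 0, 0], "delta_rot": [0, 10, 0], "grip": 0.04},
  {"delta_pos": [0, 0, 0], "delta_rot": [0, 10, 0], "grip": 0.04},
  {"delta_pos": [0, 0, 0], "delta_rot": [0, 10, 0], "grip": 0.04},
  {"delta_pos": [0, 0, 0], "delta_rot": [0, 3, 0], "grip": 0.04},
  {"delta_pos": [0, 0, 0], "delta_rot": [0, 0, 0], "grip": 0.04},
  {"delta_pos": [0, 0, 0], "delta_rot": [0, 0, 0], "grip": 0.04},
  {"delta_pos": [0, 0, 0], "delta_rot": [0, 0, 0], "grip": 0.04},
])

```text
t: 15.65
position: [0.4953, -0.0129, 0.152]
ee_rot: [-0.032, 0.999, 0.009, 0.015]
ft_force: [-0.7, 0.1, -4.0]
gripper_width: 0.652
grip_force: 53.9
```

```bash
python3 to.py .493 -.0175 .0235 2.7
```

```text
dpos tool [ 0.0064 -0.0067  0.1282] drot [1.   1.7  0.98]
t 15.65 pos [ 0.4953 -0.0129  0.152 ] yaw 3.7 tilt 1.97
F [-0.74  0.07 -4.01] M [ 0.027 -0.019  0.042] Mtool [-0.027 -0.02  -0.041] grip 53.9 55.7
q [-0.28  0.35  1.59  0.03  1.17 -1.93]
```

Readings are noisy and the middle tin is ambiguous. Camera calls let time pass, so I'll average the moment.

```bash
cat > avg.py <<'E'
from h import *
T=[];F=[]
for i in range(10):
    robot.capture("wrist"); s=robot.get_state(); q=R.from_quat(s["ee_rot"]); m=q.as_matrix()
    T.append(q.inv().apply(s["moment"])); F.append(s["ft_force"])
th=np.degrees(np.arctan2(m[2,0],-m[2,2]))
print("avg My",round(np.mean(T,0)[1],4),"sd",round(np.std(T,0)[1],4),"Fz",round(np.mean(F,0)[2],3),"theta",round(th,2),"t",round(s["t"],2))
E
python3 avg.py
```

```text
avg My -0.0584 sd 0.0296 Fz -3.757 theta -1.69 t 16.15
```

Request:
servo_tool([
  {"delta_pos": [0, 0, 0], "delta_rot": [1, 7, 1], "grip": 0.04},
  {"delta_pos": [0, 0, 0], "delta_rot": [0, 9, 0], "grip": 0.04},
  {"delta_pos": [0, 0, 0], "delta_rot": [0, 9, 0], "grip": 0.04},
  {"delta_pos": [0, 0, 0], "delta_rot": [0, 9, 0], "grip": 0.04},
  {"delta_pos": [0, 0, 0], "delta_rot": [0, 0, 0], "grip": 0.04},
  {"delta_pos": [0, 0, 0], "delta_rot": [0, -9, 0], "grip": 0.04},
  {"delta_pos": [0, 0, 0], "delta_rot": [0, -9, 0], "grip": 0.04},
  {"delta_pos": [0, 0, 0], "delta_rot": [0, -9, 0], "grip": 0.04},
  {"delta_pos": [0, 0, 0], "delta_rot": [0, -1, 0], "grip": 0.04},
])

```text
t: 17.27
position: [0.494, -0.0127, 0.1533]
ee_rot: [-0.024, 0.999, -0.001, -0.036]
ft_force: [-0.0, 0.2, -4.0]
gripper_width: 0.649
grip_force: 53.9
```

```bash
python3 avg.py; python3 to.py .493 -.0175 .0235 2.7
```

```text
avg My -0.0009 sd 0.0374 Fz -3.734 theta 4.37 t 17.77
dpos tool [-0.0067 -0.0045  0.1279] drot [-0.03 -4.37  0.07]
t 17.77 pos [ 0.4958 -0.0128  0.1515] yaw 2.8 tilt 4.37
F [ 0.04  1.07 -4.31] M [-0.018  0.001  0.002] Mtool [ 0.018  0.002 -0.001] grip 53.8 55.3
q [-0.25  0.4   1.52 -0.02  1.29 -1.86]
```

Averaged: -0.058 at -1.7° and -0.001 at +4.4°. That matches the ball model (-0.05, +0.003), not the silent one (+0.03, -0.08), so the middle tin rattles. I still have to check the right one, so I'll set the middle down first.

Request:
servo_tool([
  {"delta_pos": [0, 0, 0], "delta_rot": [0, -4.4, 0], "grip": 0.04},
  {"delta_pos": [0.003, -0.005, 0.04], "delta_rot": [0, 0, 0], "grip": 0.04},
  {"delta_pos": [0, 0, 0.045], "delta_rot": [0, 0, 0], "grip": 0.04},
  {"delta_pos": [0, 0, 0.03], "delta_rot": [0, 0, 0], "grip": 0.04},
  {"delta_pos": [0, 0, 0.01], "delta_rot": [0, 0, 0], "grip": 0.04},
  {"delta_pos": [0, 0, 0.002], "delta_rot": [0, 0, 0], "grip": 0.04},
  {"delta_pos": [0, 0, 0], "delta_rot": [0, 0, 0], "grip": 0.04},
])

```text
t: 18.65
position: [0.4937, -0.0181, 0.0258]
ee_rot: [-0.024, 1.0, -0.001, 0.002]
ft_force: [0.6, -0.2, -3.3]
gripper_width: 0.65
grip_force: 53.5
```

```bash
python3 to.py .493 -.0175 .0235 2.7
```

```text
dpos tool [0.0007 0.0007 0.0023] drot [-0.07  0.18  0.07]
t 18.65 pos [ 0.4937 -0.0181  0.0258] yaw 2.8 tilt 0.19
F [ 0.65 -0.21 -3.34] M [-0.053  0.093 -0.059] Mtool [0.048 0.096 0.059] grip 53.5 55.5
q [-0.28  0.55  1.73 -0.    0.86 -1.9 ]
```

Request:
servo_tool([
  {"delta_pos": [0, 0, 0.0025], "delta_rot": [0, 0, 0], "grip": 0.04},
  {"delta_pos": [0, 0, 0], "delta_rot": [0, 0, 0], "grip": 0.085},
  {"delta_pos": [0, 0, 0], "delta_rot": [0, 0, 0], "grip": 0.085},
  {"delta_pos": [0, 0, 0], "delta_rot": [0, 0, 0], "grip": 0.085},
  {"delta_pos": [0, 0, -0.045], "delta_rot": [0, 0, 0], "grip": 0.085},
  {"delta_pos": [0, 0, -0.055], "delta_rot": [0, 0, 0], "grip": 0.085},
  {"delta_pos": [0.002, -0.023, -0.04], "delta_rot": [0, 0, 0], "grip": 0.085},
  {"delta_pos": [0.003, -0.045, 0], "delta_rot": [0, 0, 0], "grip": 0.085},
  {"delta_pos": [0.003, -0.045, 0], "delta_rot": [0, 0, 0], "grip": 0.085},
  {"delta_pos": [0.003, -0.04, 0], "delta_rot": [0, 0, 0], "grip": 0.085},
])

```text
t: 19.9
position: [0.489, -0.1728, 0.1626]
ee_rot: [-0.024, 1.0, -0.0, 0.001]
ft_force: [-0.6, 0.2, 0.1]
gripper_width: 0.994
grip_force: 0.0
```

```bash
python3 - <<'E'
from fit import *
c=robot.capture("wrist"); cv2.imwrite("pics/r_w.png",c["frame"])
for a in ((.492,-.017),(.489,-.171)): fit(c,*a)
E
python3 to.py .489 -.1715 .0235 2
```

```text
fit [ 0.4942 -0.0198] yaw 3.4 cost 0.038 p 0.93 n 13684
fit [ 0.491  -0.1721] yaw 2.2 cost 0.03 p 0.78 n 10008
dpos tool [1.000e-04 1.200e-03 1.388e-01] drot [-0.03  0.08  0.6 ]
t 20.05 pos [ 0.489  -0.1727  0.1623] yaw 2.6 tilt 0.08
F [-0.15  0.2  -0.  ] M [-0.034 -0.002  0.02 ] Mtool [ 0.034 -0.001 -0.02 ] grip 0.0 85.0
q [-0.57  0.39  1.5   0.    1.25 -2.18]
```

View pics/r_w.png

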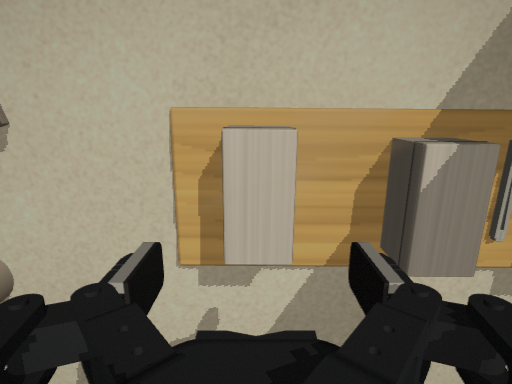

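Wrist view: right tin at (259,195) between the pads, middle tin standing upright at (440,205). I'll grip the right one.

Request:
servo_tool([
  {"delta_pos": [-0.001, 0.001, 0.04], "delta_rot": [0, 0, 0.5], "grip": 0.085},
  {"delta_pos": [0, 0, 0.045], "delta_rot": [0, 0, 0], "grip": 0.085},
  {"delta_pos": [0, 0, 0.035], "delta_rot": [0, 0, 0], "grip": 0.085},
  {"delta_pos": [0, 0, 0.019], "delta_rot": [0, 0, 0], "grip": 0.085},
  {"delta_pos": [0, 0, 0], "delta_rot": [0, 0, 0], "grip": 0.04},
  {"delta_pos": [0, 0, 0], "delta_rot": [0, 0, 0], "grip": 0.04},
  {"delta_pos": [0, 0, 0], "delta_rot": [0, 0, 0], "grip": 0.04},
  {"delta_pos": [0, 0, 0], "delta_rot": [0, 0, 0], "grip": 0.04},
])

```text
t: 21.05
position: [0.4907, -0.1702, 0.0243]
ee_rot: [-0.02, 1.0, -0.0, 0.001]
ft_force: [-0.5, 2.9, 5.5]
gripper_width: 0.648
grip_force: 44.3
```

```bash
python3 to.py
```

```text
t 21.05 pos [ 0.4907 -0.1702  0.0243] yaw 2.3 tilt 0.17
F [-0.54  2.93  5.55] M [0.467 0.056 0.07 ] Mtool [-0.469  0.037 -0.068] grip 44.3 55.4
q [-0.56  0.58  1.66  0.    0.9  -2.17]
```

Request:
servo_tool([
  {"delta_pos": [0, 0, -0.03], "delta_rot": [0, 0, 0], "grip": 0.04},
  {"delta_pos": [0, 0, -0.05], "delta_rot": [0, 0, 0], "grip": 0.04},
  {"delta_pos": [0, 0, -0.05], "delta_rot": [0, 0, 0], "grip": 0.04},
  {"delta_pos": [0, 0, 0], "delta_rot": [0, 9, 0], "grip": 0.04},
  {"delta_pos": [0, 0, 0], "delta_rot": [0, 9, 0], "grip": 0.04},
  {"delta_pos": [0, 0, 0], "delta_rot": [0, 9, 0], "grip": 0.04},
  {"delta_pos": [0, 0, 0], "delta_rot": [0, 9, 0], "grip": 0.04},
  {"delta_pos": [0, 0, 0], "delta_rot": [0, 0, 0], "grip": 0.04},
  {"delta_pos": [0, 0, 0], "delta_rot": [0, 0, 0], "grip": 0.04},
])

```text
t: 22.18
position: [0.49, -0.1703, 0.1535]
ee_rot: [-0.019, 0.952, -0.006, -0.307]
ft_force: [0.7, -1.1, -3.2]
gripper_width: 0.651
grip_force: 47.3
```

Request:
servo_tool([
  {"delta_pos": [0, 0, 0], "delta_rot": [0, -9, 0], "grip": 0.04},
  {"delta_pos": [0, 0, 0], "delta_rot": [0, -9, 0], "grip": 0.04},
  {"delta_pos": [0, 0, 0], "delta_rot": [0, -9, 0], "grip": 0.04},
  {"delta_pos": [0, 0, 0], "delta_rot": [0, -5, 0], "grip": 0.04},
  {"delta_pos": [0, 0, 0], "delta_rot": [0, 0, 0], "grip": 0.04},
  {"delta_pos": [0, 0, 0], "delta_rot": [0, 0, 0], "grip": 0.04},
])

```text
t: 22.92
position: [0.4901, -0.1704, 0.154]
ee_rot: [-0.019, 0.999, -0.001, -0.034]
ft_force: [-0.3, -0.3, -4.1]
gripper_width: 0.652
grip_force: 47.3
```

```bash
python3 avg.py; python3 to.py
```

```text
avg My -0.0839 sd 0.0264 Fz -3.82 theta 3.93 t 23.43
t 23.43 pos [ 0.4902 -0.1702  0.1533] yaw 2.3 tilt 3.93
F [-0.46  0.38 -4.35] M [-0.052 -0.078  0.084] Mtool [ 0.06  -0.076 -0.08 ] grip 47.3 55.3
q [-0.54  0.43  1.47 -0.04  1.31 -2.14]
```

Request:
servo_tool([
  {"delta_pos": [0, 0, 0], "delta_rot": [0, -8, 0], "grip": 0.04},
  {"delta_pos": [0, 0, 0], "delta_rot": [0, -8, 0], "grip": 0.04},
  {"delta_pos": [0, 0, 0], "delta_rot": [0, -8, 0], "grip": 0.04},
  {"delta_pos": [0, 0, 0], "delta_rot": [0, 0, 0], "grip": 0.04},
  {"delta_pos": [0, 0, 0], "delta_rot": [0, 0, 0], "grip": 0.04},
  {"delta_pos": [0, 0, 0], "delta_rot": [0, 8, 0], "grip": 0.04},
  {"delta_pos": [0, 0, 0], "delta_rot": [0, 8, 0], "grip": 0.04},
  {"delta_pos": [0, 0, 0], "delta_rot": [0, 0, 0], "grip": 0.04},
  {"delta_pos": [0, 0, 0], "delta_rot": [0, 0, 0], "grip": 0.04},
])

```text
t: 24.55
position: [0.4902, -0.1699, 0.1531]
ee_rot: [-0.02, 0.999, 0.001, 0.036]
ft_force: [0.6, -0.0, -3.7]
gripper_width: 0.646
grip_force: 47.3
```

```bash
python3 avg.py; python3 to.py .4895 -.1715 .0235 2.1
```

```text
avg My 0.0864 sd 0.0382 Fz -3.753 theta -4.09 t 25.05
dpos tool [ 0.0099 -0.0011  0.1296] drot [-0.03  4.09  0.15]
t 25.05 pos [ 0.4901 -0.1703  0.1535] yaw 2.2 tilt 4.09
F [ 0.05  0.52 -3.82] M [ 0.05   0.087 -0.031] Mtool [-0.051  0.085  0.035] grip 47.3 55.5
q [-0.58  0.37  1.56  0.05  1.15 -2.21]
```

Right tin: -0.084 at +3.9° and +0.086 at -4.1°, a clear pendulum, so it is silent. The middle tin has the ball. Putting the right tin back.

Request:
servo_tool([
  {"delta_pos": [0, 0, 0], "delta_rot": [0, 4.1, 0], "grip": 0.04},
  {"delta_pos": [0, 0, 0.045], "delta_rot": [0, 0, 0], "grip": 0.04},
  {"delta_pos": [0, 0, 0.045], "delta_rot": [0, 0, 0], "grip": 0.04},
  {"delta_pos": [0, 0, 0.025], "delta_rot": [0, 0, 0], "grip": 0.04},
  {"delta_pos": [0, 0, 0.01], "delta_rot": [0, 0, 0], "grip": 0.04},
  {"delta_pos": [0, 0, 0.003], "delta_rot": [0, 0, 0], "grip": 0.04},
  {"delta_pos": [0, 0, 0], "delta_rot": [0, 0, 0], "grip": 0.04},
])

```text
t: 25.92
position: [0.4906, -0.1706, 0.0262]
ee_rot: [-0.02, 1.0, -0.001, 0.001]
ft_force: [0.7, 0.3, -3.5]
gripper_width: 0.652
grip_force: 48.2
```

```bash
python3 to.py .4895 -.1715 .0235 2.1
```

```text
dpos tool [ 0.0011 -0.0008  0.0027] drot [-0.08  0.06  0.16]
t 25.93 pos [ 0.4906 -0.1706  0.0262] yaw 2.3 tilt 0.1
F [ 0.72  0.25 -3.49] M [ 0.014  0.012 -0.014] Mtool [-0.015  0.011  0.014] grip 48.2 55.7
q [-0.56  0.58  1.66 -0.    0.91 -2.17]
```

Request:
servo_tool([
  {"delta_pos": [0, 0, 0.0018], "delta_rot": [0, 0, 0], "grip": 0.04},
  {"delta_pos": [0, 0, 0], "delta_rot": [0, 0, 0], "grip": 0.085},
  {"delta_pos": [0, 0, 0], "delta_rot": [0, 0, 0], "grip": 0.085},
  {"delta_pos": [0, 0, 0], "delta_rot": [0, 0, 0], "grip": 0.085},
  {"delta_pos": [0, 0, -0.045], "delta_rot": [0, 0, 0], "grip": 0.085},
  {"delta_pos": [0, 0, -0.055], "delta_rot": [0, 0, 0], "grip": 0.085},
  {"delta_pos": [-0.001, 0.022, -0.04], "delta_rot": [0, 0, 0], "grip": 0.085},
  {"delta_pos": [-0.002, 0.045, 0], "delta_rot": [0, 0, -0.6], "grip": 0.085},
  {"delta_pos": [-0.003, 0.045, 0], "delta_rot": [0, 0, 0], "grip": 0.085},
  {"delta_pos": [-0.003, 0.04, 0], "delta_rot": [0, 0, 0], "grip": 0.085},
])

```text
t: 27.18
position: [0.4921, -0.0165, 0.1639]
ee_rot: [-0.025, 1.0, -0.0, 0.0]
ft_force: [0.8, -0.2, -0.3]
gripper_width: 0.995
grip_force: 0.0
```

```bash
python3 - <<'E'
from fit import *
c=robot.capture("wrist")
for a in ((.485,.151),(.492,-.017),(.489,-.171)): fit(c,*a)
E
python3 to.py .4935 -.0185 .0235 2.8
```

```text
fit [0.487  0.1502] yaw 1.7 cost 0.028 p 0.82 n 14051
fit [ 0.4949 -0.0195] yaw 3.0 cost 0.041 p 0.82 n 9819
fit [ 0.49   -0.1716] yaw 2.5 cost 0.029 p 0.61 n 14142
dpos tool [-0.0011 -0.0007  0.1402] drot [-0.05 -0.    0.14]
t 27.38 pos [ 0.4923 -0.0177  0.1637] yaw 2.9 tilt 0.05
F [ 0.35 -0.48 -0.17] M [-0.012  0.023  0.017] Mtool [ 0.011  0.023 -0.017] grip 0.0 84.9
q [-0.28  0.35  1.57 -0.    1.23 -1.9 ]
```

Silent tins are within about 1 mm of their places. Regrasping the middle tin.

Request:
servo_tool([
  {"delta_pos": [-0.002, -0.001, 0.04], "delta_rot": [0, 0, 0], "grip": 0.085},
  {"delta_pos": [0, 0, 0.045], "delta_rot": [0, 0, 0], "grip": 0.085},
  {"delta_pos": [0, 0, 0.035], "delta_rot": [0, 0, 0], "grip": 0.085},
  {"delta_pos": [0, 0, 0.02], "delta_rot": [0, 0, 0], "grip": 0.085},
  {"delta_pos": [0, 0, 0], "delta_rot": [0, 0, 0], "grip": 0.04},
  {"delta_pos": [0, 0, 0], "delta_rot": [0, 0, 0], "grip": 0.04},
  {"delta_pos": [0, 0, 0], "delta_rot": [0, 0, 0], "grip": 0.04},
  {"delta_pos": [0, 0, 0], "delta_rot": [0, 0, 0], "grip": 0.04},
])

```text
t: 28.38
position: [0.4946, -0.0193, 0.0243]
ee_rot: [-0.025, 1.0, -0.001, 0.0]
ft_force: [-0.4, -1.9, 2.5]
gripper_width: 0.648
grip_force: 44.3
```

Request:
servo_tool([
  {"delta_pos": [0, 0, -0.03], "delta_rot": [0, 0, 0], "grip": 0.04},
  {"delta_pos": [0, 0, -0.05], "delta_rot": [0, 0, 0], "grip": 0.04},
  {"delta_pos": [0, 0, -0.05], "delta_rot": [0, 0, 0], "grip": 0.04},
  {"delta_pos": [-0.025, 0, -0.015], "delta_rot": [0, 0, 0], "grip": 0.04},
  {"delta_pos": [-0.035, 0, 0], "delta_rot": [0, 0, 0], "grip": 0.04},
  {"delta_pos": [-0.035, 0, 0], "delta_rot": [0, 0, 0], "grip": 0.04},
  {"delta_pos": [-0.035, 0, 0], "delta_rot": [0, 0, 0], "grip": 0.04},
  {"delta_pos": [-0.02, 0, 0], "delta_rot": [0, 0, 0], "grip": 0.04},
  {"delta_pos": [0, 0, 0], "delta_rot": [0, 0, 0], "grip": 0.04},
  {"delta_pos": [0, 0, 0], "delta_rot": [0, 0, 0], "grip": 0.04},
])

```text
t: 29.62
position: [0.6433, -0.0113, 0.1683]
ee_rot: [-0.025, 1.0, -0.0, -0.001]
ft_force: [0.0, 1.0, -4.0]
gripper_width: 0.648
grip_force: 46.1
```

```bash
python3 avg.py; python3 to.py; python3 - <<'E'
from h import *
cv2.imwrite("pics/end.png",robot.capture("scene")["frame"])
E
```

```text
avg My 0.0096 sd 0.0333 Fz -3.822 theta 0.02 t 30.12
t 30.12 pos [ 0.6441 -0.0115  0.1685] yaw 2.9 tilt 0.04
F [ 0.14  0.63 -2.87] M [-0.026  0.028  0.028] Mtool [ 0.024  0.03  -0.028] grip 46.1 55.6
q [-0.2   0.59  1.11 -0.    1.43 -1.82]
```

View pics/end.png

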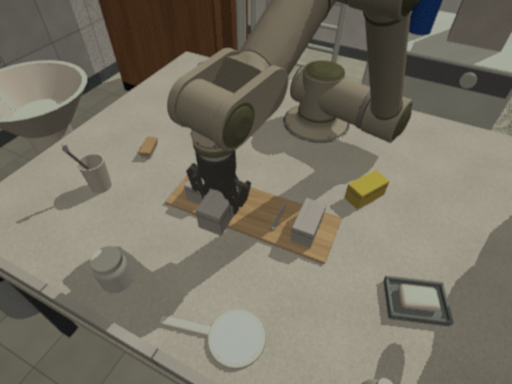

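The middle tin is held at (213,212), level, beyond the far edge. At exactly level the moment is inconclusive, so I'll do one confirming rock each way.

Request:
servo_tool([
  {"delta_pos": [0, 0, 0], "delta_rot": [0, 8, 0], "grip": 0.04},
  {"delta_pos": [0, 0, 0], "delta_rot": [0, 8, 0], "grip": 0.04},
  {"delta_pos": [0, 0, 0], "delta_rot": [0, 0, 0], "grip": 0.04},
  {"delta_pos": [0, 0, 0], "delta_rot": [0, 0, 0], "grip": 0.04},
  {"delta_pos": [0, 0, 0], "delta_rot": [0, -6, 0], "grip": 0.04},
  {"delta_pos": [0, 0, 0], "delta_rot": [0, -6, 0], "grip": 0.04},
  {"delta_pos": [0, 0, 0], "delta_rot": [0, 0, 0], "grip": 0.04},
  {"delta_pos": [0, 0, 0], "delta_rot": [0, 0, 0], "grip": 0.04},
])

```text
t: 31.18
position: [0.6441, -0.0115, 0.169]
ee_rot: [-0.025, 0.999, -0.001, -0.035]
ft_force: [0.5, -0.1, -3.6]
gripper_width: 0.651
grip_force: 46.9
```

```bash
python3 avg.py
```

```text
avg My -0.0145 sd 0.0267 Fz -4.047 theta 4.04 t 31.68
```

Request:
servo_tool([
  {"delta_pos": [0, 0, 0], "delta_rot": [0, -10, 0], "grip": 0.04},
  {"delta_pos": [0, 0, 0], "delta_rot": [0, -10, 0], "grip": 0.04},
  {"delta_pos": [0, 0, 0], "delta_rot": [0, 0, 0], "grip": 0.04},
  {"delta_pos": [0, 0, 0], "delta_rot": [0, 0, 0], "grip": 0.04},
  {"delta_pos": [0, 0, 0], "delta_rot": [0, 6, 0], "grip": 0.04},
  {"delta_pos": [0, 0, 0], "delta_rot": [0, 6, 0], "grip": 0.04},
  {"delta_pos": [0, 0, 0], "delta_rot": [0, 0, 0], "grip": 0.04},
  {"delta_pos": [0, 0, 0], "delta_rot": [0, 0, 0], "grip": 0.04},
])

```text
t: 32.67
position: [0.6444, -0.0113, 0.1682]
ee_rot: [-0.025, 0.999, 0.001, 0.035]
ft_force: [0.9, -0.2, -4.3]
gripper_width: 0.651
grip_force: 48.1
```

```bash
python3 avg.py; python3 to.py .644 -.0115 .1685 2.8
```

```text
avg My -0.0037 sd 0.0159 Fz -3.995 theta -3.99 t 33.17
dpos tool [ 0.0001 -0.0001  0.0001] drot [-0.03  3.99  0.06]
t 33.17 pos [ 0.6441 -0.0114  0.1686] yaw 2.9 tilt 3.99
F [-0.65 -0.66 -4.3 ] M [0.02  0.003 0.033] Mtool [-0.022  0.002 -0.032] grip 48.1 55.6
q [-0.21  0.56  1.17  0.02  1.34 -1.83]
```

The moment stays near zero both ways, against ±0.085 for a silent tin, so the ball is shifting. Levelling and handing in.

Request:
servo_tool([
  {"delta_pos": [0, 0, 0], "delta_rot": [0, 2, 0], "grip": 0.04},
  {"delta_pos": [0, 0, 0], "delta_rot": [0, 2, 0], "grip": 0.04},
  {"delta_pos": [0, 0, 0], "delta_rot": [0, 0, 0], "grip": 0.04},
  {"delta_pos": [0, 0, 0], "delta_rot": [0, 0, 0], "grip": 0.04},
  {"delta_pos": [0, 0, 0], "delta_rot": [0, 0, 0], "grip": 0.04},
  {"delta_pos": [0, 0, 0], "delta_rot": [0, 0, 0], "grip": 0.04},
  {"delta_pos": [0, 0, 0], "delta_rot": [0, 0, 0], "grip": 0.04},
  {"delta_pos": [0, 0, 0], "delta_rot": [0, 0, 0], "grip": 0.04},
])

```text
t: 34.17
position: [0.6441, -0.0114, 0.1685]
ee_rot: [-0.025, 1.0, -0.0, -0.0]
ft_force: [0.3, 0.6, -4.1]
gripper_width: 0.65
grip_force: 48.1
```

```bash
python3 to.py; python3 -c "
from bench import robot
print(robot.hand_in())"
```

```text
t 34.17 pos [ 0.6441 -0.0114  0.1685] yaw 2.9 tilt 0.03
F [ 0.35  0.55 -4.1 ] M [ 0.01  -0.034  0.051] Mtool [-0.009 -0.035 -0.051] grip 48.1 55.5
q [-0.2   0.59  1.11 -0.    1.43 -1.82]
the job is handed in; nothing more can be done
None
```

The job is handed in, with no verdict returned: the middle tin reads as the rattling one and is held level beyond the tray's far edge, and the two silent tins are back within about 2 mm of where they stood.

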